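Shut and bolt the tool locker

TASK

Shut the tool locker's door, slide its barrel bolt across into the keeper on the post, and turn the bolt's handle down through the notch in the rail below it, all the way, so that the bolt is locked there. The notch is somewhere in the second half of the bolt's travel: feel for it, as the handle will not go down anywhere else. Leave the other things on the bench and on the locker where they are.

Things in the scene. Friction and masses are not known exactly. Their poses are not given: they have to be found in the camera images.
- locker: Plain wooden tool locker, fixed on the bench, 87 deep x 344 wide x 245 high without its overhang. Origin on the bench 57 behind the shut door's face, midway between the sides; x to its back, y to the left as one faces it, z up. The shut door's face is the plane x = -57; a post with the same front plane fills the front from y = 100 to 172.
- lip_edge (a point): Middle of the lower front edge of the locker's top board, which overhangs the door's face by 75: locker frame (-132, 0, 225). Its underside is only 75 above the bolt's axis, so a gripper does not fit upright over the handle: lean the tool back towards the robot by about 25 to 45 degrees.
- door_hinge (a point): Point on the door's upright hinge line at the height of the bolt's axis: locker frame (-57, -155, 150). The door's own frame, used below: origin on this line at bench height, x inward through the door (face at x = 0), y to the left, z up; parallel to the locker's frame when shut.
- locker_door (a joint): Door angle, rad: 0 shut against its stop; grows as the door swings out towards the robot about its right edge (anticlockwise from above). Plywood, 252 wide, 206 high, 12 thick. A slightly stiff hinge (about 0.12 N m) holds it where it is left. It starts ajar and carries the bolt, handle and rail.
- bolt (a joint): Travel of the steel bolt rod, m: 0 drawn back, 0.068 at its end stop; grows to the locker's left (door +y), towards the keeper. Rod 14 diameter, its axis along the door's y at door x = -22, z = 150; friction 2.5 N. The handle stands on it at door y = 105 plus the travel.
- keeper (a point): Centre of the opening of the keeper, a steel staple on the post: locker frame (-79, 110, 150). The rod enters it from a travel of about 0.015 on, with 2.5 clearance above and below and 4 or more front and back, and only if the door is shut.
- bolt_handle (a joint): Turn of the handle about the rod, rad: 0 level, straight out from the door; grows as it turns down; -0.25 highest, 1.1 fully down at its stop. Friction (0.07 N m) holds it where it is left. It strikes the rail below it at about 0.24, unless it is opposite the notch. Down in the notch it keeps the bolt from sliding.
- rail_edge (a point): Upper front edge of the dark steel rail under the handle: door frame (-42, 144, 139). The rail runs along the door's y. Its one notch is a gap 22 wide, opposite the handle at a bolt travel between 0.035 and 0.061. The rail is clamped in slotted holes, so the notch differs each time and is not reported: see the gap or feel for it by trying the handle.
- handle_grip (a point): Point on the centre line of the handle bar, 70 from the rod's axis: a good place to pinch (fingers to the left and right of the bar, which turns easily between them). The bar is round, 12 diameter, of dark steel, with a ball of 20 diameter centred 90 from the rod's axis.
- handle_knob (a point): Centre of the ball at the handle's end, 90 from the rod's axis.
- tape_roll: Roll of masking tape, 104 diameter x 24, lying on the locker's top; leave it. Origin under its centre.
- sanding_block: Sanding block 63 x 111 x 36 on the bench; leave it. Origin under its centre.
- pliers: Red pliers 56 x 170 x 12 lying on the bench; leave them. Origin under the centre.
- mallet: Wooden mallet standing on its head, 72 x 123 x 255 high; leave it. Origin under its head.

How it is judged (in metres and radians):
On the way, in this order (a step that is already met when the one before it is completed fails the run):
1. the door is shut (within 0.03 rad) (value of joint locker_door below 0.03 rad), for 0.1 s.
2. with the door shut, the bolt is across in the keeper (travel over 0.025) (value of joint locker_door below 0.03 rad and value of joint bolt above 0.025 m), for 0.1 s.
At the end, for the whole second after the job is handed in: The door is shut (under 0.03 rad), the bolt stands across in the keeper (travel over 0.025), its handle is turned down in the notch (over 0.9 of 1.1 rad) and at rest (all of step 2 and value of joint bolt_handle between 0.9 and 1.3 rad and velocity of joint bolt_handle below 0.05 rad/s); the robot touches nothing.
It fails at once if the tape roll on the locker is moved by more than 30 mm (distance of tape_roll from where it was at the start of the episode above 0.03 m).
It fails at once if one of the other loose things on the bench is moved by more than 30 mm (distance of any of sanding_block, pliers, mallet from where it was at the start of the episode above 0.03 m).
It also fails if it takes over 42 s, if anything falls off the work surface, if the arm or the gripper's body presses on something with over 40 N, if the wrist force passes 120 N, or if a joint passes its speed limit or range.

ROBOT

A 6-joint arm with a two-finger parallel gripper is mounted at the origin on the work surface; the furniture and walls round the work are solid. World frame = base frame: x ahead of the robot, y to its left, z up, the work surface at z = 0. Lengths are in m, angles in degrees, forces in N, time in s.
With the tool pointing down it reaches from about 0.225 to 0.725 m from the base axis. Payload 3.1 kg.
Tool frame: the origin (TCP) lies on the centre line of the jaws, within the pads' length; the fingertips stand 8 mm ahead of it and the grasp point (between the pads) lies 11 mm behind it; z points along the fingers, y is the line along which they close (so a half turn about z gives the same grasp; the last joint's range is limited). The gripper opens to 85 mm and grips with 20 to 120 N. Pads are 22 mm wide; open, the fingers measure 114 mm over their backs; the gripper's body (76 mm by 85 mm) begins 54 mm behind the grasp point. The pads swing forward as they close: fully open they stand 13 mm farther back than shut.
Start: joints at [-73.213, 2.75, 5.684, 92.934, 0, 82.678], TCP at [0.214, -0.479, 0.239] pointing down, gripper open.
Joint ranges: [-166.93, 166.93], [-56.73, 111.36], [-69.38, 81.34], [-121.58, 131.49], [-85.45, 84.26], [-180, 180]. Speed limits (degrees/s): [159.86, 159.86, 180, 180, 180, 180].

INTERFACE

Orientations are given as a 3x3 rotation matrix whose columns are the frame's x, y, z axes.
In Python, from bench import manip gives the robot as it stands. The module is installed in compiled form; this text tells all that it offers.
- The arm moves only by the tool jog_arm, never from a script. Its argument "rows" is a list of rows, each an object with "travel": the shift along the tool's x, y, z in mm, a list of three; "angular": the turn, a rotation vector about the tool's x, y, z in rad, a list of three; "hand": the gripper command: -1 is fully open, 1 is shut, values between are in proportion. In form: [{"travel": [tx, ty, tz], "angular": [wx, wy, wz], "hand": hand}, ...]. A call has 1 to 8 rows; each row shifts and turns the commanded pose from where the row before left it, along the tool's axes as they then stand; what a row does not reach is not made up. A row lasts 1/8 s, in which the tool goes at most 62.5 mm and 10.7 degrees, less where a joint would pass 70% of its speed; a pose out of reach is approached as far as the arm can. A call with a gripper value outside its range is refused whole. The fingers move at their own pace and stop on an object; "squeeze" is the grip in N (left out, the last holds). Time passes only in rows, so rows that do not move let the fingers close. It gives the time, the measured TCP pose, the force, the opening and the grip force at its end, in the units of the state.
- manip.state(): the state, without advancing time (a new reading comes with each control period).
- manip.get_image(name): name is "scene" or "top"; returns a dict with "frame" (420x560x3 uint8, red, green, blue), "range_z" (420x560 float32, m along the optical axis (not along the pixel's ray), 0 where there is no reading), "mtx" (3x3 intrinsics, pixels), "position" and "attitude" of the camera in the world. Camera axes: x right, y up, looking along -z (the intrinsics and any distortion apply to the point x, -y, -z); pixel columns grow to the right and rows downward; lengths in m; the calibration is good to about 2 mm. A picture is of the moment at which its call begins.
- manip.job_done(): hands the job in; it is judged then, once.
The state is a dict: "time_s": time; "joint_positions": joint angles; "qvel": joint speeds; "joint_efforts": joint torques, N m; "eef_pos": TCP position; "tcp_rot": TCP orientation; "contact_force": force on the tool from outside, world axes, zero at the start; "wrist_torque": the same for the moment, N m; "opening": finger opening in m; "finger_force": force on a finger pad.
Only numpy, scipy, OpenCV 4.12 (cv2) and the standard library are available. Lean on these libraries where they do the work, as an engineer would, in place of code of your own. Each camera call takes 0.05 s, during which the arm holds its last target. There are 200 camera calls.

## Working session

There is one attempt and no reset: what is moved stays moved. The work goes in short steps, Python scripts to look and compute and a tool call to move; the robot and the scene stay as the last step left them, time stands still between calls to the robot, and variables do not carry over. Pictures are saved under pics/ and viewed, at most 10 in all, crops included, and the job is handed in when it is done.

Besides the shell and the picture viewer there is one more tool, called after "Request:" by a JSON object that holds its "fn" and its "kwargs". jog_arm: Moves the arm, as the interface text tells. Its arguments: {"type":"object","properties":{"rows":{"type":"array"},"squeeze":{"type":"number"}},"required":["rows"]}

```bash
mkdir -p pics; cat > h.py <<'E'
import numpy as np, cv2
from bench import manip
def grab(n,tag):
    d=manip.get_image(n); cv2.imwrite(f'pics/{tag}.png',d['frame'][:,:,::-1]); np.savez(f'{tag}.npz',**{k:np.array(v) for k,v in d.items()}); return d
def pts(d):
    z=d['range_z'].astype(float); K=np.array(d['mtx']); h,w=z.shape
    u,v=np.meshgrid(np.arange(w),np.arange(h))
    P=np.stack([(u-K[0,2])/K[0,0]*z,-(v-K[1,2])/K[1,1]*z,-z],-1)
    return P@np.array(d['attitude']).T+np.array(d['position'])
E
python3 - <<'E'
from h import *
for n in ('scene','top'):
    d=grab(n,n+'0'); print(n,d['mtx'],d['position'],d['attitude'],[k for k in d])
print(manip.state())
E
```

```text
scene [[500.1530755    0.         289.88295437]
 [  0.         500.1530755  216.67763258]
 [  0.           0.           1.        ]] [0.18000277 0.64257048 1.08957918] [[-0.89301579  0.33841522 -0.29664446]
 [-0.44987319 -0.65417465  0.60800464]
 [ 0.01170074  0.67641013  0.73643223]] ['frame', 'range_z', 'mtx', 'position', 'attitude']
top [[527.47384462   0.         280.76443697]
 [  0.         527.47384462 200.80764405]
 [  0.           0.           1.        ]] [ 0.23816763 -0.04009807  1.4859159 ] [[-0.17338698  0.95851414 -0.22624678]
 [-0.98485    -0.16938468  0.03713893]
 [-0.00272455  0.22925855  0.97336175]] ['frame', 'range_z', 'mtx', 'position', 'attitude']
{'time_s': 0.1, 'joint_positions': array([-7.32097226e+01,  2.78961065e+00,  5.59972172e+00,  9.29339668e+01,
        2.99209428e-04,  8.26783201e+01]), 'qvel': array([ 0.04647612, -0.2473961 ,  0.1778279 ,  0.05544368, -0.02316125,
       -0.00720097]), 'joint_efforts': array([ 3.82310478e-03, -3.39851117e+01,  3.20936430e+01,  1.57336547e-02,
       -2.69605590e-05, -8.91693439e-07]), 'eef_pos': array([ 0.21431145, -0.47867119,  0.23821788]), 'tcp_rot': array([[ 9.12749030e-01,  4.08520286e-01, -6.19445828e-04],
       [ 4.08520659e-01, -9.12746724e-01,  2.07104058e-03],
       [ 2.80664937e-04, -2.14339670e-03, -9.99997664e-01]]), 'contact_force': array([0.34024181, 0.27061599, 0.54074068]), 'wrist_torque': array([-0.0097536 ,  0.01140817, -0.0037134 ]), 'finger_force': 0.0, 'opening': 0.08547622344352912}
```

View pics/scene0.png

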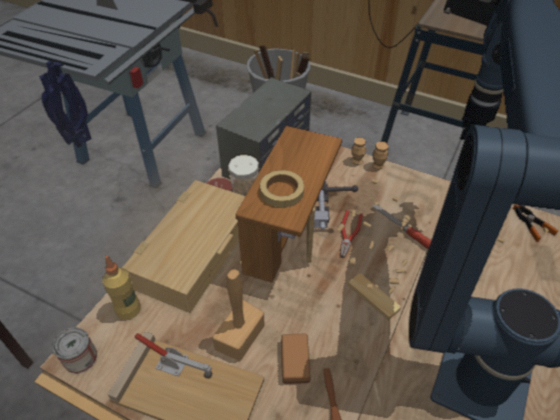

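View pics/top0.png

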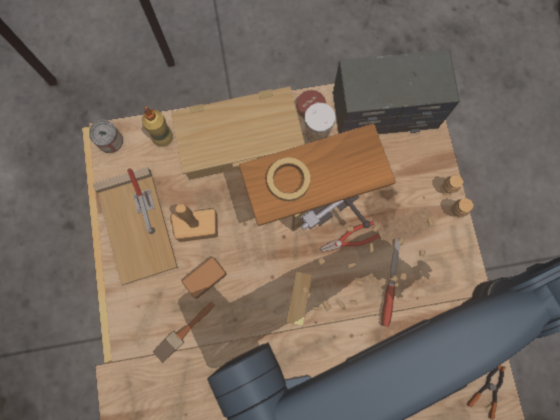

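The scene view shows the tape roll on the locker at (281,189) and the handle sticking out at (345,190). The top view shows the locker top between (240,170) and (395,180), the handle near (357,212) and the pliers at (350,237).

```bash
python3 - <<'E'
from h import *
d=dict(np.load('top0.npz')); P=pts(d)
m=((abs(P[...,2]-0.245)<0.012)).astype(np.uint8)
n,l,s,c=cv2.connectedComponentsWithStats(m); 
m[:,:]=0
i=l[195,230+100]; print(i,s[i],P[195,330])
q=P[l==i][:,:2]; r=cv2.minAreaRect((q*1000).astype(np.float32)); print(r, cv2.boxPoints(r), np.median(P[l==i][:,2]))
for (u,v) in [(357,212),(345,200),(365,222),(322,215),(310,218),(335,205),(297,225),(350,237)]: print(u,v,P[v,u].round(4))
for n,box in (('top',(270,170,400,260)),('scene',(270,150,380,270))):
    f=cv2.imread(f'pics/{n}0.png'); a,b,c_,e=box
    cv2.imwrite(f'pics/{n}0c.png',cv2.resize(f[b:e,a:c_],None,fx=5,fy=5,interpolation=3))
E
```

```text
1 [ 239  123  156  102 7761] [ 0.52046207 -0.20763517  0.24333221]
((582.8048095703125, -186.0967254638672), (164.45584106445312, 355.72998046875), 7.689853668212891) [[ 477.51614    -20.834259 ]
 [ 525.1166    -373.36517  ]
 [ 688.0935    -351.3592   ]
 [ 640.49304      1.1717224]] 0.24428370720727965
357 212 [ 0.4835 -0.2787  0.1583]
345 200 [ 0.5205 -0.2551  0.1556]
365 222 [ 0.453  -0.2919  0.1665]
322 215 [ 0.4927 -0.1893  0.1518]
310 218 [ 0.4878 -0.1562  0.1649]
335 205 [ 0.5125 -0.2274  0.153 ]
297 225 [ 0.4924 -0.1259  0.072 ]
350 237 [ 0.4452 -0.2727 -0.0012]
```

View pics/top0c.png

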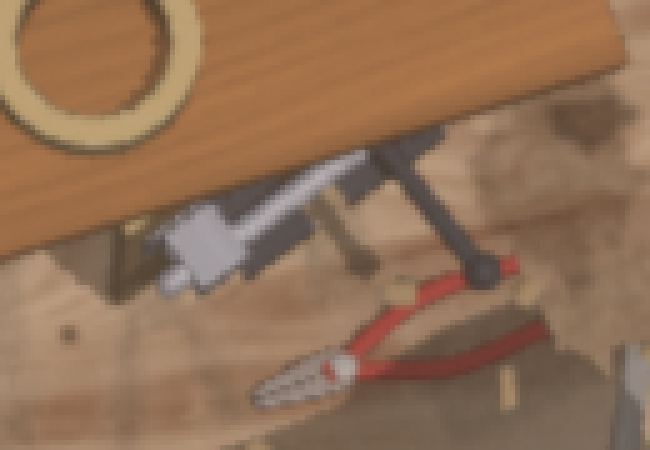

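View pics/scene0c.png

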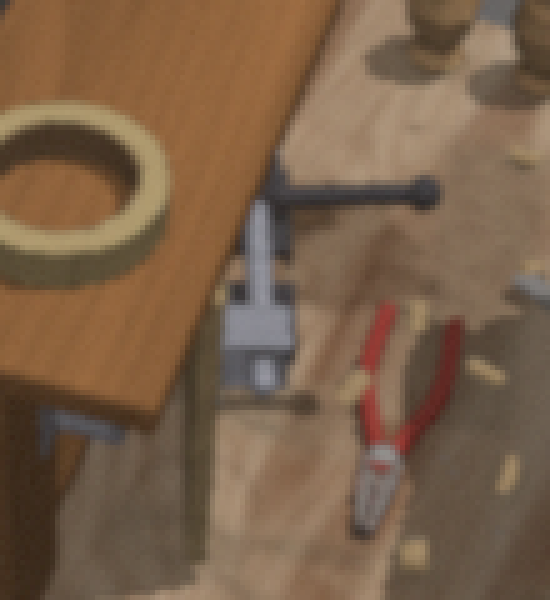

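```bash
cat >> h.py <<'E'
def ray(d,u,v,z):
    K=np.array(d['mtx']); r=np.array(d['attitude'])@np.array([(u-K[0,2])/K[0,0],-(v-K[1,2])/K[1,1],-1.]); p=np.array(d['position'])
    return p+r*(z-p[2])/r[2]
E
python3 - <<'E'
from h import *
d=dict(np.load('top0.npz'));P=pts(d)
z=P[...,2]; m=((z>.236)&(z<.285)).astype(np.uint8)
n,l,s,c=cv2.connectedComponentsWithStats(m); i=l[195,330]
cs,_=cv2.findContours((l==i).astype(np.uint8),0,2); c=max(cs,key=cv2.contourArea)
w=np.array([ray(d,u,v,.245)[:2] for u,v in c[:,0]]); r=cv2.minAreaRect((w*1000).astype(np.float32)); print(r)
for R_ in [r]:
    a=np.radians(r[2]); X=np.array([np.cos(a),np.sin(a)]);Y=np.array([-X[1],X[0]])
    O=np.array(r[0])/1e3+.051*X; print('O',O)
    H=O-.057*X-.155*Y; print('hinge',H,'yaw',r[2])
cr=lambda a,b,zz: ray(d,270+(a+.5)/5-.5,170+(b+.5)/5-.5,zz)[:2]
pt={'rodend':cr(172,285,.152),'rodA':cr(345,168,.155),'rodB':cr(240,230,.155),'knob':cr(483,270,.158),'bar0':cr(400,165,.151),'railL':cr(250,270,.139),'gapL':cr(312,218,.139),'gapR':cr(347,197,.139),'railR':cr(440,145,.139)}
for k in pt: print(k,pt[k].round(4))
for nm in (('rodB','rodA'),('knob','bar0')):
    e=pt[nm[1]]-pt[nm[0]]; print(nm,np.degrees(np.arctan2(e[1],e[0])))
for th in (18,20,22,24,26):
    b=a+np.radians(th); R=np.array([[np.cos(b),-np.sin(b)],[np.sin(b),np.cos(b)]])
    print(th,{k:((pt[k]-H)@R*1000).round(0) for k in pt})
E
```

```text
((580.880126953125, -185.33953857421875), (163.0474853515625, 353.677734375), 7.6272454261779785)
O [ 0.63142891 -0.17857042]
hinge [ 0.59550601 -0.33976455] yaw 7.6272454261779785
rodend [ 0.4708 -0.138 ]
rodA [ 0.5152 -0.2372]
rodB [ 0.4925 -0.1775]
knob [ 0.4498 -0.2957]
bar0 [ 0.5126 -0.2662]
railL [ 0.4738 -0.1802]
gapL [ 0.4953 -0.2173]
gapR [ 0.5031 -0.2375]
railR [ 0.522  -0.2911]
('rodB', 'rodA') -69.17104932433578
('knob', 'bar0') 25.092422446359638
18 {'rodend': array([-25., 236.]), 'rodA': array([-28., 127.]), 'rodB': array([-23., 191.]), 'knob': array([-112.,  103.]), 'bar0': array([-43., 102.]), 'railL': array([-41., 196.]), 'gapL': array([-37., 154.]), 'gapR': array([-39., 132.]), 'railR': array([-45.,  76.])}
20 {'rodend': array([-17., 237.]), 'rodA': array([-24., 128.]), 'rodB': array([-16., 192.]), 'knob': array([-109.,  107.]), 'bar0': array([-39., 104.]), 'railL': array([-34., 198.]), 'gapL': array([-32., 155.]), 'gapR': array([-34., 133.]), 'railR': array([-43.,  77.])}
22 {'rodend': array([ -9., 237.]), 'rodA': array([-19., 129.]), 'rodB': array([ -9., 192.]), 'knob': array([-105.,  110.]), 'bar0': array([-36., 105.]), 'railL': array([-27., 199.]), 'gapL': array([-27., 156.]), 'gapR': array([-30., 135.]), 'railR': array([-40.,  79.])}
24 {'rodend': array([ -0., 237.]), 'rodA': array([-15., 129.]), 'rodB': array([ -3., 192.]), 'knob': array([-101.,  114.]), 'bar0': array([-32., 106.]), 'railL': array([-20., 200.]), 'gapL': array([-21., 157.]), 'gapR': array([-25., 136.]), 'railR': array([-37.,  80.])}
26 {'rodend': array([  8., 237.]), 'rodA': array([-10., 130.]), 'rodB': array([  4., 192.]), 'knob': array([-97., 117.]), 'bar0': array([-28., 107.]), 'railL': array([-13., 200.]), 'gapL': array([-16., 157.]), 'gapR': array([-20., 136.]), 'railR': array([-34.,  81.])}
```

```bash
cat >> h.py <<'E'
from scipy.spatial.transform import Rotation as Ro
def tool(yaw,lean):  # deg; fwd=yaw direction, y to the right
    y,l=np.radians([yaw,lean]); f=np.array([np.cos(y),np.sin(y),0]); u=np.array([0,0,1.])
    z=np.sin(l)*f-np.cos(l)*u; Y=np.array([np.sin(y),-np.cos(y),0]); return np.stack([np.cross(Y,z),Y,z],1)
def delta(p,R,s=None):
    s=s or manip.state(); T=np.array(s['tcp_rot'])
    print('travel mm',(T.T@(np.array(p)-s['eef_pos'])*1000).round(1),'rot',Ro.from_matrix(T.T@R).as_rotvec().round(4),'| pos',np.round(s['eef_pos'],4),'F',np.round(s['contact_force'],1),'t',s['time_s'])
E
python3 - <<'E'
from h import *
delta([.4219,-.3087,.2155],tool(25.1,40))
d=dict(np.load('scene0.npz'));P=pts(d)
for u,v in [(355,188),(345,189),(335,189)]: print(P[v,u].round(4))
E
```

```text
travel mm [258.9 -70.3  22.9] rot [ 0.004   0.6978 -0.0173] | pos [ 0.2143 -0.4787  0.2382] F [0.3 0.3 0.5] t 0.1
[ 0.4451 -0.2918  0.1658]
[ 0.4694 -0.2828  0.159 ]
[ 0.492  -0.2673  0.1622]
```

Request:
{"fn": "jog_arm", "kwargs": {"rows": [{"travel": [0,0,0],"angular": [0,0.175,0],"hand": -0.3},{"travel": [0,0,0],"angular": [0,0.175,0],"hand": -0.3},{"travel": [0,0,0],"angular": [0,0.175,0],"hand": -0.3},{"travel": [0,0,0],"angular": [0,0.175,0],"hand": -0.3}], "squeeze": 25}}

```text
time_s: 0.6
eef_pos: [0.2142, -0.4797, 0.2399]
tcp_rot: [[0.695, 0.408, 0.592], [0.312, -0.913, 0.263], [0.648, 0.002, -0.762]]
contact_force: [-0.1, 1.2, -1.3]
opening: 0.0553
finger_force: 0.0
```

```bash
python3 -c "
from h import *
delta([.4219,-.3087,.2155],tool(25.1,40))"
```

```text
travel mm [181.9 -71.5 186.5] rot [ 0.0134 -0.0065 -0.0125] | pos [ 0.2142 -0.4797  0.2399] F [-0.1  1.2 -1.3] t 0.6
```

Request:
{"fn": "jog_arm", "kwargs": {"rows": [{"travel": [30,-12,31],"angular": [0,0,0],"hand": -0.3},{"travel": [30,-12,31],"angular": [0,0,0],"hand": -0.3},{"travel": [30,-12,31],"angular": [0,0,0],"hand": -0.3},{"travel": [30,-12,31],"angular": [0,0,0],"hand": -0.3},{"travel": [30,-12,31],"angular": [0,0,-0.012],"hand": -0.3},{"travel": [30,-12,31],"angular": [0,0,0],"hand": -0.3},{"travel": [0,0,0],"angular": [0,0,0],"hand": -0.3}]}}

```text
time_s: 1.48
eef_pos: [0.4208, -0.3049, 0.2122]
tcp_rot: [[0.692, 0.421, 0.586], [0.326, -0.907, 0.267], [0.644, 0.007, -0.765]]
contact_force: [-0.9, 0.3, -0.1]
opening: 0.0556
finger_force: 0.0
```

```bash
python3 - <<'E'
from h import *
delta([.4743,-.2842,.1466],tool(25.1,40))
for n,(a,b,c,e) in (('scene',(270,130,430,250)),):
    d=grab(n,n+'1'); f=d['frame'][b:e,a:c,::-1]; cv2.imwrite(f'pics/{n}1c.png',cv2.resize(f,None,fx=5,fy=5,interpolation=3))
d=grab('top','top1')
E
```

```text
travel mm [ 1.5  3.3 87. ] rot [ 0.0072 -0.0019  0.0017] | pos [ 0.4208 -0.3049  0.2122] F [-0.9  0.3 -0.1] t 1.475
```

View pics/scene1c.png

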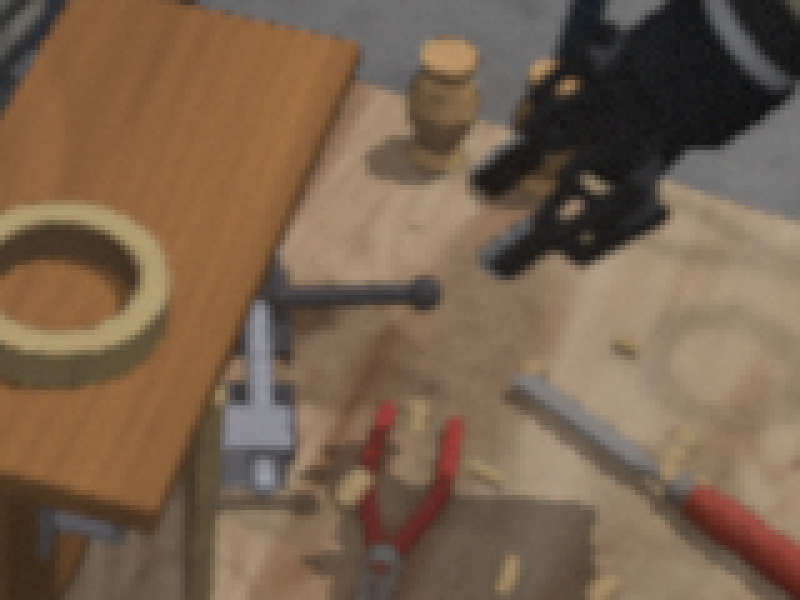

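The gripper (tips at crop (495,180)/(505,260)) stands clear of the handle, knob at crop (427,293). I'll triangulate the knob across the two views.

```bash
python3 - <<'E'
from h import *
s=dict(np.load('scene0.npz'));t=dict(np.load('top0.npz'))
def tri(us,ut):
    A=[];b=[]
    for d,(u,v) in ((s,us),(t,ut)):
        p=d['position'];r=ray(d,u,v,0)-p;r/=np.linalg.norm(r);M=np.eye(3)-np.outer(r,r);A.append(M);b.append(M@p)
    x=np.linalg.lstsq(np.vstack(A),np.hstack(b),rcond=None)[0];return x.round(4)
print('knob',tri((270+427.5/5-.5,130+293.5/5-.5),(270+483.5/5-.5,170+270.5/5-.5)))
print('rodend',tri((270+265/5-.5,130+475/5-.5),(270+172/5-.5,170+280/5-.5)))
E
```

```text
knob [ 0.4476 -0.2952  0.1617]
rodend [ 0.4711 -0.1377  0.161 ]
```

Request:
{"fn": "jog_arm", "kwargs": {"rows": [{"travel": [0.5,1,22],"angular": [0,0,0],"hand": -0.3},{"travel": [0.5,1,22],"angular": [0,0,0],"hand": -0.3},{"travel": [0.5,1,22],"angular": [0,0,0],"hand": -0.3},{"travel": [0,0,18],"angular": [0,0,0],"hand": -0.3},{"travel": [0,0,0],"angular": [0,0,0],"hand": 0}]}}

```text
time_s: 2.2
eef_pos: [0.4705, -0.2882, 0.148]
tcp_rot: [[0.695, 0.416, 0.587], [0.321, -0.909, 0.265], [0.643, 0.004, -0.765]]
contact_force: [0.2, -0.0, -1.2]
opening: 0.0429
finger_force: 0.0
```

```bash
python3 - <<'E'
from h import *
delta([.4725,-.284,.1478],tool(25.1,40))
f=[]
for n,(a,b,c,e) in (('scene',(290,140,400,240)),('top',(300,160,410,260))):
    d=grab(n,n+'2'); f.append(cv2.resize(d['frame'][b:e,a:c,::-1],None,fx=3.6,fy=3.6,interpolation=3))
cv2.imwrite('pics/both2.png',np.hstack(f))
E
```

```text
travel mm [ 2.6 -3.   2.4] rot [ 0.0092 -0.0009 -0.004 ] | pos [ 0.4705 -0.2882  0.148 ] F [ 0.2 -0.  -1.2] t 2.2
```

View pics/both2.png

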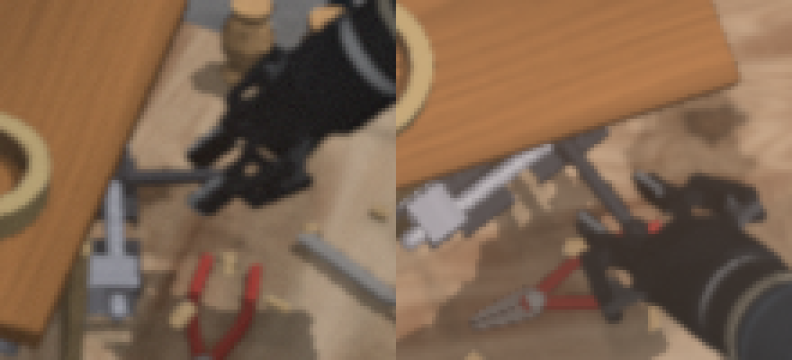

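The bar passes between the two fingertips in both views. Closing.

Request:
{"fn": "jog_arm", "kwargs": {"rows": [{"travel": [2,-2,2],"angular": [0,0,0],"hand": 0.3},{"travel": [0,0,0],"angular": [0,0,0],"hand": 0.7},{"travel": [0,0,0],"angular": [0,0,0],"hand": 1},{"travel": [0,0,0],"angular": [0,0,0],"hand": 1}], "squeeze": 25}}

```text
time_s: 2.8
eef_pos: [0.4735, -0.2849, 0.1497]
tcp_rot: [[0.692, 0.417, 0.589], [0.324, -0.909, 0.264], [0.645, 0.008, -0.764]]
contact_force: [1.0, 0.6, 0.4]
opening: 0.0112
finger_force: 24.3
```

Request:
{"fn": "jog_arm", "kwargs": {"rows": [{"travel": [5,-5.7,4.2],"angular": [-0.042,0,0.05],"hand": 1},{"travel": [5,-5.7,4.2],"angular": [-0.042,0,0.05],"hand": 1},{"travel": [5,-5.7,4.2],"angular": [-0.042,0,0.05],"hand": 1},{"travel": [5,-5.7,4.2],"angular": [-0.042,0,0.05],"hand": 1},{"travel": [0,0,0],"angular": [0,0,0],"hand": 1}]}}

```text
time_s: 3.42
eef_pos: [0.4915, -0.2535, 0.1498]
tcp_rot: [[0.75, 0.171, 0.639], [0.136, -0.985, 0.105], [0.648, 0.009, -0.762]]
contact_force: [5.2, 1.1, -2.1]
opening: 0.0114
finger_force: 26.7
```

```bash
python3 - <<'E'
from h import *
R=tool(7.6,40); delta(np.array([.4904,-.2479,.158])+.011*R[:,2],R)
E
```

```text
travel mm [ 5.2 -5.4  4.6] rot [-0.019  -0.0068  0.0358] | pos [ 0.4915 -0.2535  0.1498] F [ 5.2  1.1 -2.1] t 3.425
```

Request:
{"fn": "jog_arm", "kwargs": {"rows": [{"travel": [5,-5.5,4.2],"angular": [-0.025,0,0.035],"hand": 1},{"travel": [3,-1,2],"angular": [0,0,0],"hand": 1},{"travel": [0,0,0],"angular": [0,0,0],"hand": 1}]}}

```text
time_s: 3.8
eef_pos: [0.4981, -0.2469, 0.1486]
tcp_rot: [[0.76, 0.125, 0.638], [0.097, -0.992, 0.078], [0.643, 0.002, -0.766]]
contact_force: [-6.9, 1.4, 1.6]
opening: 0.0111
finger_force: 24.7
```

```bash
python3 - <<'E'
from h import *
R=tool(7.6,40); delta(np.array([.4904,-.2479,.158])+.011*R[:,2],R)
f=[]
for n,(a,b,c,e) in (('scene',(250,140,360,260)),('top',(270,150,380,270))):
    d=grab(n,n+'3'); f.append(cv2.resize(d['frame'][b:e,a:c,::-1],None,fx=3.6,fy=3.6,interpolation=3))
cv2.imwrite('pics/both3.png',np.hstack(f))
E
```

```text
travel mm [ 0.1 -0.  -1.2] rot [ 0.0067 -0.0003 -0.0042] | pos [ 0.4981 -0.2469  0.1486] F [-6.9  1.4  1.6] t 3.8
```

View pics/both3.png

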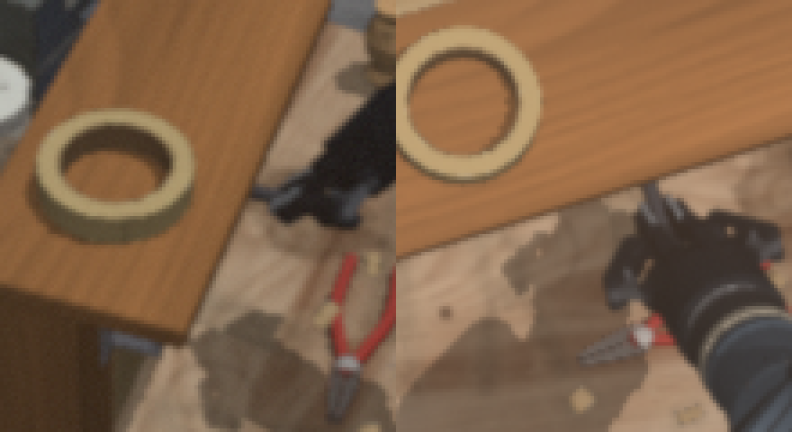

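The door has gone under the lip and the handle is gripped at its edge (crop (650,190)). I press a little further to confirm the stop.

Request:
{"fn": "jog_arm", "kwargs": {"rows": [{"travel": [2.3,0,2],"angular": [0,0,0],"hand": 1},{"travel": [0,0,0],"angular": [0,0,0],"hand": 1}]}}

```text
time_s: 4.15
eef_pos: [0.4992, -0.2472, 0.1468]
tcp_rot: [[0.763, 0.122, 0.634], [0.094, -0.993, 0.077], [0.639, 0.001, -0.769]]
contact_force: [-14.5, -0.4, 3.5]
opening: 0.0109
finger_force: 24.4
```

Request:
{"fn": "jog_arm", "kwargs": {"rows": [{"travel": [-1,-10,-0.5],"angular": [0,0,0],"hand": 1},{"travel": [0,-10,0],"angular": [0,0,0],"hand": 1},{"travel": [0,-10,0],"angular": [0,0,0],"hand": 1},{"travel": [0,-9,0],"angular": [0,0,0],"hand": 1},{"travel": [0,0,0],"angular": [0,0,0],"hand": 1},{"travel": [0,0,0],"angular": [0,0,0],"hand": 1}]}}

```text
time_s: 4.9
eef_pos: [0.494, -0.209, 0.1472]
tcp_rot: [[0.762, 0.122, 0.636], [0.096, -0.992, 0.076], [0.641, 0.003, -0.768]]
contact_force: [-11.6, -1.0, 2.5]
opening: 0.0108
finger_force: 24.8
```

```bash
python3 - <<'E'
from h import *
s=manip.state(); T=s['tcp_rot']; g=s['eef_pos']-.011*T[:,2]
H=np.array([.5955,-.3398]);a=np.radians(7.63);R=np.array([[np.cos(a),-np.sin(a)],[np.sin(a),np.cos(a)]])
print('grip in door frame',((g[:2]-H)@R*1000).round(1),g.round(4),s['contact_force'].round(1))
E
```

```text
grip in door frame [-90.3 143.2] [ 0.487  -0.2098  0.1557] [-11.6  -1.    2.5]
```

Request:
{"fn": "jog_arm", "kwargs": {"rows": [{"travel": [-4.6,0,6.3],"angular": [0,0,0],"hand": 1},{"travel": [-4.6,0,6.4],"angular": [0,0,0],"hand": 1},{"travel": [-4.7,0,9],"angular": [0,0,0],"hand": 1},{"travel": [0,0,0],"angular": [0,0,0],"hand": 1}]}}

```text
time_s: 5.4
eef_pos: [0.4995, -0.2083, 0.1234]
tcp_rot: [[0.758, 0.125, 0.641], [0.098, -0.992, 0.078], [0.645, 0.004, -0.764]]
contact_force: [-1.7, -0.8, -0.2]
opening: 0.0113
finger_force: 24.4
```

Request:
{"fn": "jog_arm", "kwargs": {"rows": [{"travel": [-2.8,0,8],"angular": [0,0,0],"hand": 1},{"travel": [-1.7,0,8.3],"angular": [0,0,0],"hand": 1},{"travel": [0,0,0],"angular": [0,0,0],"hand": 1}]}}

```text
time_s: 5.78
eef_pos: [0.5072, -0.2074, 0.1082]
tcp_rot: [[0.757, 0.126, 0.641], [0.099, -0.992, 0.078], [0.646, 0.004, -0.763]]
contact_force: [-0.1, -0.5, 0.5]
opening: 0.0109
finger_force: 24.3
```

Request:
{"fn": "jog_arm", "kwargs": {"rows": [{"travel": [-0.7,0,6.8],"angular": [0,0,0],"hand": 1},{"travel": [0,0,6.8],"angular": [0,0,0],"hand": 1},{"travel": [1,0,6.7],"angular": [0,0,0],"hand": 1},{"travel": [1.1,0,6.7],"angular": [0,0,0],"hand": 1},{"travel": [3.4,0,9.7],"angular": [0,0,0],"hand": 1},{"travel": [0,0,0],"angular": [0,0,0],"hand": 1}]}}

```text
time_s: 6.52
eef_pos: [0.534, -0.2042, 0.0834]
tcp_rot: [[0.758, 0.124, 0.64], [0.098, -0.992, 0.077], [0.645, 0.004, -0.765]]
contact_force: [-10.0, -1.1, 7.5]
opening: 0.0112
finger_force: 28.7
```

Request:
{"fn": "jog_arm", "kwargs": {"rows": [{"travel": [1.2,0,2.6],"angular": [0,0,0],"hand": 1},{"travel": [0,0,0],"angular": [0,0,0],"hand": 1},{"travel": [-1,0,-2],"angular": [0,0,0],"hand": -0.3},{"travel": [0,0,0],"angular": [0,0,0],"hand": -0.3},{"travel": [0,0,0],"angular": [0,0,0],"hand": -0.3},{"travel": [0,0,-15],"angular": [0,0,0],"hand": -0.3},{"travel": [0,0,-25],"angular": [0,0,0],"hand": -0.3},{"travel": [0,0,-30],"angular": [0,0,0],"hand": -0.3}]}}

```text
time_s: 7.52
eef_pos: [0.4891, -0.2082, 0.1358]
tcp_rot: [[0.758, 0.127, 0.64], [0.098, -0.992, 0.08], [0.645, 0.002, -0.764]]
contact_force: [0.2, -0.1, 0.5]
opening: 0.0555
finger_force: 0.0
```

Request:
{"fn": "jog_arm", "kwargs": {"rows": [{"travel": [0,20,-40],"angular": [0,0,0],"hand": -0.3},{"travel": [0,40,-40],"angular": [0,0,0],"hand": -0.3},{"travel": [0,40,-40],"angular": [0,0,0],"hand": -0.3},{"travel": [0,40,-40],"angular": [0,0,0],"hand": -0.3},{"travel": [0,40,-30],"angular": [0,0,0],"hand": -0.3},{"travel": [0,0,0],"angular": [0,0,0],"hand": -0.3},{"travel": [0,0,0],"angular": [0,0,0],"hand": -0.3}]}}

```text
time_s: 8.4
eef_pos: [0.3906, -0.4021, 0.2812]
tcp_rot: [[0.757, 0.126, 0.641], [0.097, -0.992, 0.08], [0.646, 0.002, -0.764]]
contact_force: [0.3, -0.8, 0.4]
opening: 0.0555
finger_force: 0.0
```

```bash
python3 - <<'E'
from h import *
f=[]
for n,(a,b,c,e) in (('scene',(250,140,360,260)),('top',(270,150,380,270))):
    d=grab(n,n+'4'); P=pts(d); f.append(cv2.resize(d['frame'][b:e,a:c,::-1],None,fx=3.6,fy=3.6,interpolation=3))
    H=np.array([.5955,-.3398]);a_=np.radians(7.63);R=np.array([[np.cos(a_),-np.sin(a_)],[np.sin(a_),np.cos(a_)]])
    q=(P[...,:2]-H)@R; m=(q[...,0]>-.13)&(q[...,0]<-.0)&(q[...,1]>.09)&(q[...,1]<.19)&(P[...,2]>.03)&(P[...,2]<.2)
    print(n,m.sum(),[ (round(float(x[0]*1e3)),round(float(x[1]*1e3)),round(float(z*1e3))) for x,z in zip(q[m][::6],P[m][::6,2])][:25])
cv2.imwrite('pics/both4.png',np.hstack(f)); print(manip.state()['contact_force'],manip.state()['eef_pos'])
E
```

```text
scene 79 [(-46, 141, 111), (-48, 148, 111), (-54, 140, 102), (-48, 145, 96), (-51, 145, 94), (-57, 147, 94), (-58, 141, 84), (-62, 145, 86), (-60, 147, 83), (-58, 147, 78), (-56, 149, 75), (-71, 145, 77), (-69, 144, 71), (-69, 145, 68)]
top 55 [(-50, 140, 106), (-51, 145, 91), (-56, 141, 95), (-53, 149, 67), (-59, 134, 72), (-62, 139, 78), (-63, 142, 75), (-65, 146, 78), (-69, 147, 81), (-70, 144, 70)]
[ 0.76124685  0.59384569 -0.69662423] [ 0.39085829 -0.40104496  0.28106552]
```

View pics/both4.png

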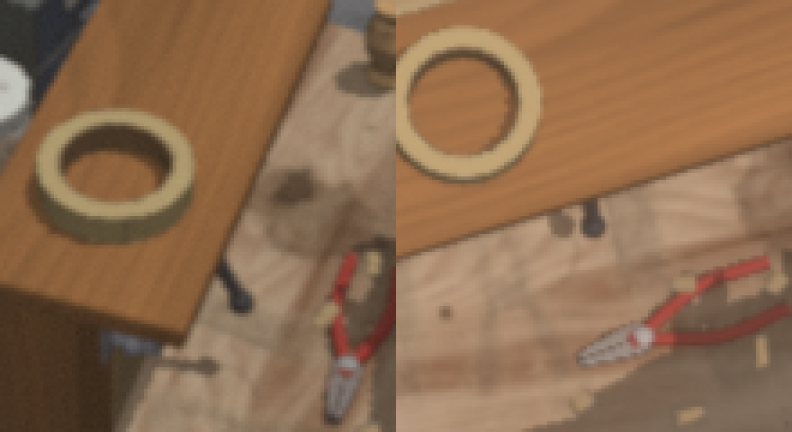

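The handle hangs down through the notch: the ball is at crop (240,300) in the scene view and (593,225) in the top view. That puts the knob at about door (-63, 144, 73), a turn of about 1.08 rad, with the bolt out about 39 mm.

```bash
python3 -c "
from bench import manip
print(manip.job_done())"
```

```text
the job is handed in; nothing more can be done
None
```

I handed the job in with the door shut, the bolt about 39 mm across into the keeper, and its handle turned down in the notch to about 1.08 rad; the hand-in returned no verdict.

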